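# Turn the bead wheel until the gold-capped pot stands on top

### The arm

A 6-joint arm with a two-finger parallel gripper is mounted at the origin on the work surface. World frame = base frame: x ahead of the robot, y to its left, z up, the work surface at z = 0. Lengths are in m, angles in rad, forces in N, time in s.
With the tool pointing down it reaches from about 0.35 to 1 m from the base axis. Payload 7.1 kg.
Tool frame: the origin (TCP) lies between the finger pads; the fingertips stand 22 mm ahead of it and the grasp point (between the pads) lies 3 mm ahead of it; x points along the fingers, y is the direction in which the jaws open and shut, and the axes are right-handed (so a half turn about x gives the same grasp; the last joint's range is limited). The gripper opens to 85 mm and grips with 20 to 120 N. Pads are 22 mm wide; open, the fingers measure 114 mm over their backs; the gripper's body (76 mm by 85 mm) begins 54 mm behind the grasp point. The pads swing forward as they close: fully open they stand 13 mm farther back than shut.
Start: joints at [-1.148, 0.423, 1.63, -0, 1.089, -0.019], TCP at [0.267, -0.565, 0.253] pointing down, gripper open.
Joint ranges: [-3, 3], [-0.9, 2.11], [0.09, 2.58], [-1.31, 4.45], [0.11, 2.69], [-2.54, 2.54]. Speed limits (rad/s): [2.39, 2.39, 3.01, 3.14, 3.14, 3.14].

### API

Orientations are given as a rotation vector (axis times angle).
In Python, from rig import manip gives the robot as it stands. The module is installed in compiled form; this text tells all that it offers. Calls block until the motion is done:
- manip.move_to(position, orientation): joint-space move of the TCP to a pose.
- manip.servo_line(position, orientation=None, rate=0.15): straight line of the TCP; orientation=None keeps the orientation; rate is the mean speed in m/s.
- manip.set_joints(angles): joint-space move.
- manip.command_gripper(opening, f_grip=None): finger opening in m; f_grip is the grip in N (None keeps the last); returns when the fingers have stopped.
- manip.hold(seconds).
- manip.solve_ik(position, orientation): joint angles nearest the present ones, or None.
- manip.camera(name): name is "scene" or "top" or "wrist"; returns a dict with "image" (480x640x3 uint8, red, green, blue), "fx", "fy", "cx", "cy" (pixels), "k1" (the pictures are not rectified: a ray, as slopes to the right and down, at radius r is drawn at 1 + k1 r^2 times it, then the intrinsics apply), "cam_to_world" (4x4, takes a point from camera to world coordinates); the wrist camera has in their place "mount" (4x4, takes a point from camera to tool coordinates, whose origin is the TCP and whose axes are the tool frame's). Camera axes: x right, y down, z forward; pixel columns grow to the right and rows downward; lengths in m; the calibration is good to about 2 mm. A picture is of the moment at which its call begins: read the wrist's pose just before it. There is no depth.
A pose or a line that the arm cannot do raises manip.IKError and nothing moves.
- manip.sign_off(): hands the job in, once; it reports no verdict.
Readings, each from a call of its own:
- manip.get_time(): time.
- manip.get_joint_positions(): joint angles.
- manip.get_joint_vel(): joint speeds.
- manip.get_tau(): joint torques, N m.
- manip.get_position(): TCP position.
- manip.get_ee_rot(): TCP orientation.
- manip.get_contact_force(): force on the tool from outside, world axes, zero at the start.
- manip.get_torque(): the same for the moment, N m.
- manip.get_width(): finger opening in m.
Only numpy, scipy, OpenCV 4.12 (cv2) and the standard library are available. Lean on these libraries where they do the work, as an engineer would, in place of code of your own. Each camera call takes 0.05 s, during which the arm holds its last target. There are 200 camera calls.

### The job

The upright wheel carries six little pots of rhinestones on its spokes. Push one spoke after another with your fingertips, gently and without gripping or flinging the wheel round, until the pot with the gold cap points straight up, ready to be opened without spilling; then let go and leave the wheel standing still. Either direction is fine, and leave the two loose pots and the organiser box where they are.

Things in the scene. Friction and masses are not known exactly. Their poses are not given: they have to be found in the camera images.
- stand: Dark blue stand of the wheel, fixed to the worktop: base plate 130 (x) x 200 (y) x 12 mm high, origin at the centre of its underside. The axle lies along the stand's x axis, 155 mm above the origin; the wheel turns in the stand's y-z plane through the origin. A flat post 28 mm wide, reaching 13 mm above the axle, stands behind the wheel at x = 40 to 54 mm; nothing is in front.
- hub (a point): Centre of the wheel, on the axle, axes as the stand's. Around it: a hub 48 mm across, a round rim (8 mm thick bar) of 70 mm radius, and six dark blue spokes 10 mm thick, 60 degrees apart, running on past the rim; each ends in a clear cylindrical pot lying along it, 29 mm across, from 100 to 138 mm from the axle, cap outermost. Five caps are white, one gold.
- bead_wheel (a joint): Angle of the wheel, rad. 0 or any multiple of 2 pi: gold-capped pot straight up; growing values turn the wheel's top towards the stand's -y: at value q the gold-capped pot lies towards y = -sin q, z = cos q from the hub. It turns several turns either way, is balanced and stays where it is left: the axle rubs with 0.12 N m, so about 1 N at a pot turns it.
- gold_cap (a point): Centre of the outer face of the gold cap, 138 mm from the axle, at the tip of the pot with violet stones. Its z axis points outwards along the spoke, its x axis along the axle.
- loose_pot_teal: Loose upright pot with teal stones and pale teal cap, 34 mm across, 36 mm high, origin at the centre of its underside. Not to be moved.
- loose_pot_pink: Loose upright pot with pink stones and pale pink cap, 34 mm across, 36 mm high, origin at the centre of its underside. Not to be moved.
- organiser: Loose clear organiser box with blue latch, 100 (x) x 150 (y) x 30 mm high, origin at the centre of its underside. Not to be moved.

How it is judged:
By the outcome, as a careful person would: the job done as asked, in the order asked, and still so for the second after the job is handed in, with the robot touching nothing.
It also fails if it takes over 64 s, if anything falls off the work surface, if the arm or the gripper's body presses on something with over 40 N, if the wrist force passes 120 N, or if a joint passes its speed limit or range.

## Working session

There is one attempt and no reset: what is moved stays moved. The work goes in short steps, each a Python script; the robot and the scene stay as the last script left them, time stands still between calls to the robot, and variables do not carry over. Pictures are saved under pics/ and viewed, about 8 in all and at most 12, crops included, and the job is handed in when it is done.

```bash
mkdir -p pics
python3 - <<'E'
from rig import manip
import cv2,numpy as np
for n in("scene","top"):
    c=manip.camera(n); cv2.imwrite(f"pics/{n}0.png",c["image"][:,:,::-1])
    print(n,{k:np.round(v,4).tolist() for k,v in c.items() if k!="image"})
print(manip.get_time(),manip.get_ee_rot(),manip.get_width())
E
```

```text
scene {'fx': 577.6643, 'fy': 577.6643, 'cx': 316.0692, 'cy': 240.4871, 'k1': 0.0178, 'cam_to_world': [[0.8787, 0.3843, -0.2832, 0.8783], [0.477, -0.6844, 0.5513, -0.6148], [0.018, -0.6196, -0.7847, 1.0608], [0.0, 0.0, 0.0, 1.0]]}
top {'fx': 517.3462, 'fy': 517.3462, 'cx': 318.6531, 'cy': 242.9064, 'k1': -0.0146, 'cam_to_world': [[0.008, -0.9934, 0.1141, 0.435], [-0.9999, -0.0072, 0.0074, 0.0223], [-0.0065, -0.1142, -0.9934, 1.1585], [0.0, 0.0, 0.0, 1.0]]}
0.1 [ 1.97693071  0.44537466 -1.97752566] 0.08537427282696644
```

View pics/scene0.png

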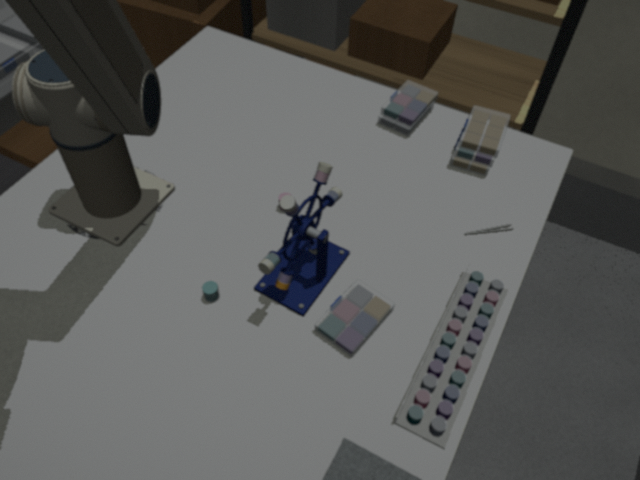

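View pics/top0.png

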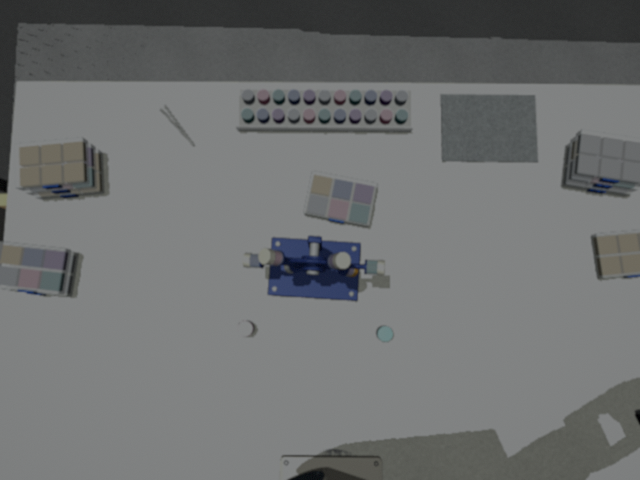

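The scene view shows the wheel facing the robot with its blue base at about (303,272). The gold cap is low, at about (283,284). In the top view the base spans (268..361, 238..299), with gold at about (355,270). Next I'll measure both.

```bash
cat > h.py <<'E'
from rig import manip
import cv2,numpy as np
from scipy.spatial.transform import Rotation as R
def ray(c,px,T=None):
    K=np.array([[c["fx"],0,c["cx"]],[0,c["fy"],c["cy"]],[0,0,1]])
    s=cv2.undistortPoints(np.array([[px]],float),K,np.array([c["k1"],0,0,0,0]))[0,0]
    T=np.array(c["cam_to_world"] if T is None else T); return T[:3,3],T[:3,:3]@np.r_[s,1]
def onplane(c,px,p0,n,T=None):
    o,d=ray(c,px,T); return o+d*((p0-o)@n)/(d@n)
def two(r1,r2):
    (a,u),(b,v)=r1,r2
    s,t=np.linalg.lstsq(np.c_[u,-v],b-a,rcond=None)[0]; P,Q=a+s*u,b+t*v
    return (P+Q)/2,np.linalg.norm(P-Q)
def blobs(im,lo,hi,amin=8):
    m=cv2.inRange(cv2.cvtColor(im,cv2.COLOR_RGB2HSV),lo,hi)
    n,l,s,c=cv2.connectedComponentsWithStats(m)
    return m,l,[(i,s[i][:4].tolist(),int(s[i][4]),c[i].round(1).tolist()) for i in range(1,n) if s[i][4]>=amin]
E
python3 - <<'E'
from h import *
C={n:manip.camera(n) for n in("scene","top")}
for n,c in C.items():
    m,l,b=blobs(c["image"],(112,120,50),(128,255,255),300); 
    print(n,"blue",b)
    print(n,"gold",blobs(c["image"],(8,110,80),(28,255,255),6)[2])
    i=max(b,key=lambda t:t[2] if n=="scene" or abs(t[3][0]-315)<40 else 0)[0]
    h=cv2.convexHull(np.argwhere(l==i)[:,::-1].astype(np.int32))
    q=cv2.approxPolyDP(h,6,True)[:,0]; print(q.tolist()); print([onplane(c,p,np.array([0,0,.012]),np.array([0,0,1.])).round(4).tolist() for p in q])
s=cv2.resize(C["scene"]["image"][150:320,190:400],None,fx=3.8,fy=3.5,interpolation=3)[:,:,::-1]
t=cv2.resize(C["top"]["image"][220:350,225:405],None,fx=4.4,fy=4.4,interpolation=3)[:,:,::-1]
g=lambda a:cv2.convertScaleAbs(a,alpha=1.4)
cv2.imwrite("pics/s1.png",g(s));cv2.imwrite("pics/t1.png",g(t))
E
```

```text
scene blue [(13, [282, 242, 66, 72], 1173, [313.2, 282.4]), (15, [255, 249, 33, 42], 328, [273.1, 273.0])]
scene gold [(1, [277, 282, 10, 7], 44, [281.1, 285.0])]
[[347, 251], [303, 313], [282, 302], [328, 242]]
[[0.5759, 0.1298, 0.012], [0.5684, -0.0622, 0.012], [0.516, -0.0602, 0.012], [0.5258, 0.1317, 0.012]]
top blue [(20, [277, 237, 89, 34], 1138, [317.7, 252.1]), (23, [270, 263, 88, 37], 1608, [318.0, 283.2])]
top gold [(1, [354, 269, 4, 4], 11, [355.6, 270.6])]
[[356, 298], [274, 293], [271, 266], [357, 276]]
[[0.4451, -0.0525, 0.012], [0.4546, 0.1285, 0.012], [0.5143, 0.1362, 0.012], [0.4936, -0.0547, 0.012]]
```

View pics/s1.png

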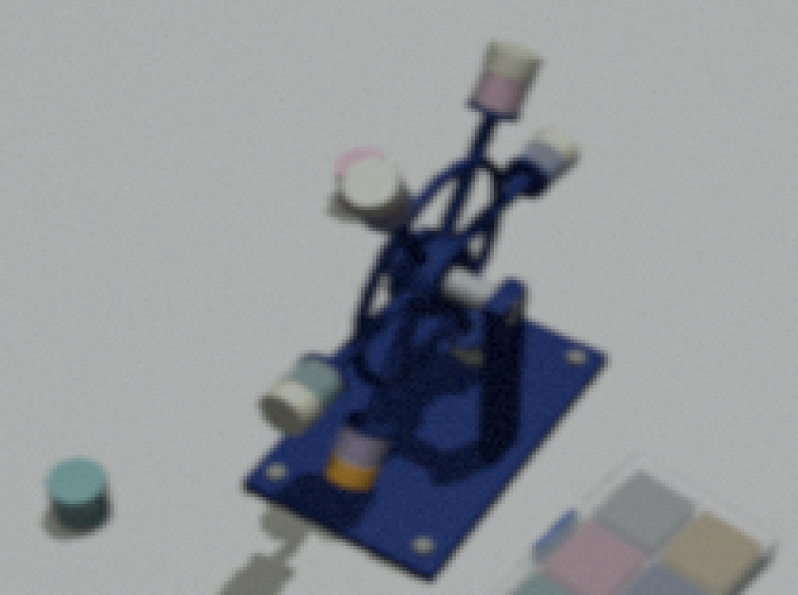

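View pics/t1.png

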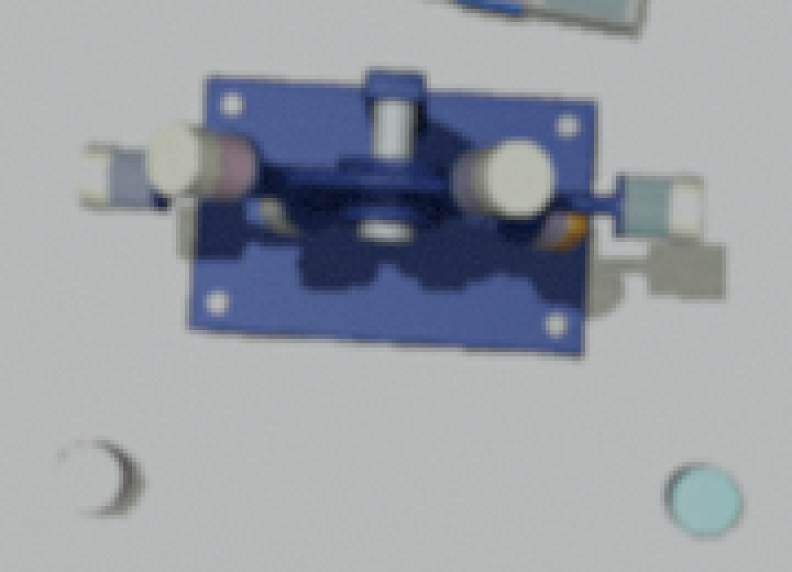

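Run:
```python
from h import *
S=manip.camera("scene");T=manip.camera("top")
s=lambda x,y:(190+(x+.5)/3.8-.5,150+(y+.5)/3.5-.5); t=lambda x,y:(225+(x+.5)/4.4-.5,220+(y+.5)/4.4-.5)
z=np.array([0,0,1.])
P=np.array([onplane(T,t(*p),.012*z,z) for p in((207,75),(597,101),(582,356),(190,328))]);print(P.round(4))
Q=np.array([onplane(S,s(*p),.012*z,z) for p in((608,357),(432,580),(243,487))]);print(Q.round(4))
u=P[0]-P[1]+P[3]-P[2];a=np.arctan2(-u[0],u[1]);o=P.mean(0)*[1,1,0];print("yaw",a,"origin",o)
X=np.array([np.cos(a),np.sin(a),0]);Y=np.array([-X[1],X[0],0]);hub=o+.155*z
for n,A,B in(("pink",(516,52),(172,160)),("upR",(370,183),(520,180)),("teal",(283,415),(703,206)),("gold",(349,485),(574,232))):
    p,g=two(ray(S,s(*A)),ray(T,t(*B)));d=p-hub
    print(n,p.round(4),"gap",g.round(4),"xyz",(d@X).round(4),(d@Y).round(4),d[2].round(4),"r",np.hypot(d@Y,d[2]).round(3),"q deg",np.degrees(np.arctan2(-d@Y,d[2])).round(1))
for n,A,B in(("lteal",(77,480),(704,501)),("lpink",None,(90,478))): print(n,onplane(T,t(*B),.036*z,z).round(4))
```

```text
[[ 0.58    0.1359  0.012 ]
 [ 0.5681 -0.0621  0.012 ]
 [ 0.4396 -0.0544  0.012 ]
 [ 0.452   0.1421  0.012 ]]
[[ 0.5819  0.1311  0.012 ]
 [ 0.5718 -0.0668  0.012 ]
 [ 0.4452 -0.0612  0.012 ]]
yaw -0.061351768660636186 origin [0.50991154 0.04038944 0.        ]
pink [0.5144 0.1245 0.2602] gap 0.0003 xyz -0.0007 0.0842 0.1052 r 0.135 q deg -38.7
upR [ 0.5065 -0.0124  0.278 ] gap 0.0009 xyz -0.0001 -0.0529 0.123 r 0.134 q deg 23.3
teal [ 0.5038 -0.0964  0.1716] gap 0.0006 xyz 0.0023 -0.1369 0.0166 r 0.138 q deg 83.1
gold [ 0.5033 -0.0467  0.0372] gap 0.0075 xyz -0.0013 -0.0874 -0.1178 r 0.147 q deg 143.4
lteal [ 0.3698 -0.1122  0.036 ]
lpink [0.3783 0.1871 0.036 ]
```

Two-view triangulation of four caps puts q at about 143°, with the hub at (0.510, 0.040, 0.155) and stand yaw of −0.061. The plan is to turn q down to 0. With closed, vertical fingers, I'll push each spoke's pot across the top: two 60° pushes, then a final short one on the gold pot.

```bash
cat >> h.py <<'E'
yaw=-0.0613; HUB=np.array([.5105,.0385,.155])
X=np.array([np.cos(yaw),np.sin(yaw),0]);Y=np.array([-X[1],X[0],0]);Z=np.array([0,0,1.])
SG=1
def pose(th,c,r,sg=None):
    th=np.radians(th); er=-np.sin(th)*Y+np.cos(th)*Z; et=-np.cos(th)*Y-np.sin(th)*Z
    x=-er; y=(sg or SG)*X
    return HUB+(r)*er+c*et, R.from_matrix(np.c_[x,y,np.cross(x,y)]).as_rotvec()
RT=.126
def push(t0,t1,c,rate=.06,step=10,back=14):
    f=[]
    manip.servo_line(*pose(t0,c+back,RT+.07),rate=.15)
    manip.servo_line(*pose(t0,c+back,RT),rate=.12)
    manip.servo_line(*pose(t0,c,RT),rate=.03)
    n=int(np.ceil(abs(t1-t0)/step))
    for th in np.linspace(t0,t1,n+1)[1:]:
        manip.servo_line(*pose(th,c,RT),rate=rate)
        f.append(manip.get_contact_force().round(1).tolist())
    return f
def retreat(t,c,back=.014):
    manip.servo_line(*pose(t,c+back,RT),rate=.04)
    manip.servo_line(*pose(t,c+back,RT+.08),rate=.15)
E
python3 - <<'E'
from h import *
for sg in(1,-1):
  for th in(35,23,0,-37): 
    q=manip.solve_ik(*pose(th,.0255,RT,sg));print(sg,th,None if q is None else np.round(q,2))
E
```

```text
1 35 [-0.43  0.38  1.87  0.61  1.21 -0.68]
1 23 [-0.3   0.29  1.87  0.44  1.12 -0.46]
1 0 [ 0.    0.22  1.86 -0.    1.07  0.06]
1 -37 [ 0.44  0.41  1.75 -0.57  1.37  0.73]
-1 35 [-0.43  0.38  1.87  0.61  1.21  2.46]
-1 23 None
-1 0 None
-1 -37 [ 0.44  0.41  1.75 -0.57  1.37 -2.41]
```

```bash
sed -i 's/back=14)/back=.014)/' h.py
python3 - <<'E'
from h import *
manip.command_gripper(0.0,20)
p=manip.get_position(); manip.servo_line(p+[0,0,.2],rate=.25)
manip.move_to(*pose(23,.045,.25))
print(manip.get_time(),manip.get_contact_force().round(1))
print(push(23,-37,.0255)); 
retreat(-37,.0255); print(manip.get_time(),manip.get_contact_force().round(1))
for n in("scene","top"):
    c=manip.camera(n); b=c["image"][150:320,190:400] if n=="scene" else c["image"][220:350,225:405]
    b=cv2.resize(b,None,fx=3.8 if n=="scene" else 4.4,fy=3.5 if n=="scene" else 4.4,interpolation=3)[:,:,::-1]
    cv2.imwrite(f"pics/{n[0]}2.png",cv2.convertScaleAbs(b,alpha=1.4))
E
```

```text
3.925 [0.  0.2 0.5]
[[0.3, -0.2, -0.8], [0.1, -0.4, -0.8], [0.7, 0.2, -0.7], [0.2, -0.1, 0.3], [-0.2, -0.5, 0.3], [-0.3, 1.2, -0.4]]
10.1167 [ 0.2 -0.8  0.1]
```

View pics/s2.png

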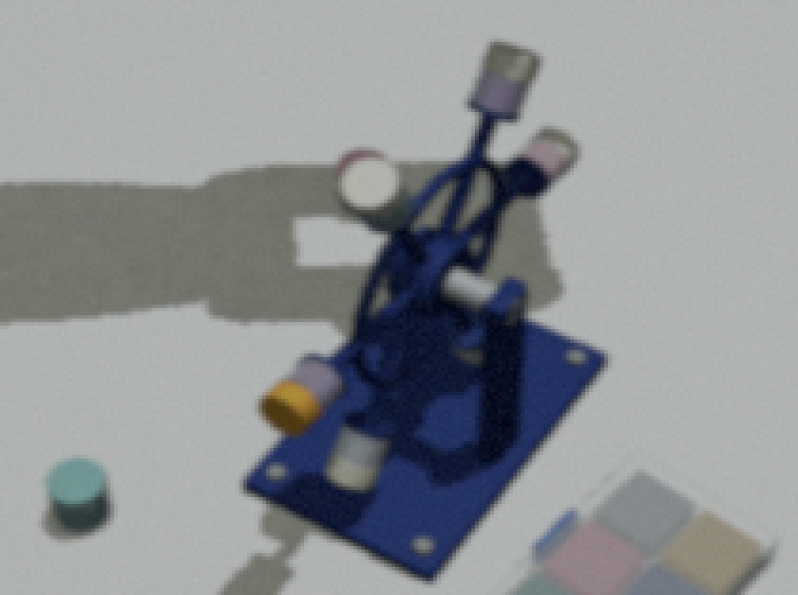

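The picture shows the first push worked: 60° exactly, with gold now at the −y side (crop pixel 290,408), i.e. 83°. The loose pot is untouched. Next comes the second push, then gold to just short of the top.

Run:
```python
from h import *
def over():
    manip.servo_line(*pose(-37,.04,.25),rate=.2); manip.move_to(*pose(23,.045,.25))
over(); push(23,-37,.0255); retreat(-37,.0255)
over(); print(push(23,2,.0255)); retreat(2,.0255)
manip.servo_line(*pose(2,.04,.32),rate=.2)
manip.move_to([.30,-.35,.45],pose(0,0,0)[1])
print(manip.get_time(),manip.get_contact_force().round(1))
for n in("scene","top"):
    c=manip.camera(n); print(n,[b for b in blobs(c["image"],(8,100,60),(30,255,255),6)[2] if 150<b[3][1]<330 and 220<b[3][0]<400])
    b=c["image"][150:320,190:400] if n=="scene" else c["image"][220:350,225:405]
    b=cv2.resize(b,None,fx=3.8 if n=="scene" else 4.4,fy=3.5 if n=="scene" else 4.4,interpolation=3)[:,:,::-1]
    cv2.imwrite(f"pics/{n[0]}3.png",cv2.convertScaleAbs(b,alpha=1.4))
```

```text
[[0.6, -0.3, -0.4], [-0.3, 0.3, 1.2], [-0.2, 0.4, -0.6]]
25.9 [-0.7  0.5  0.9]
scene [(526, [294, 177, 15, 12], 141, [301.1, 182.4])]
top [(1, [307, 250, 17, 17], 190, [316.1, 257.9])]
```

View pics/s3.png

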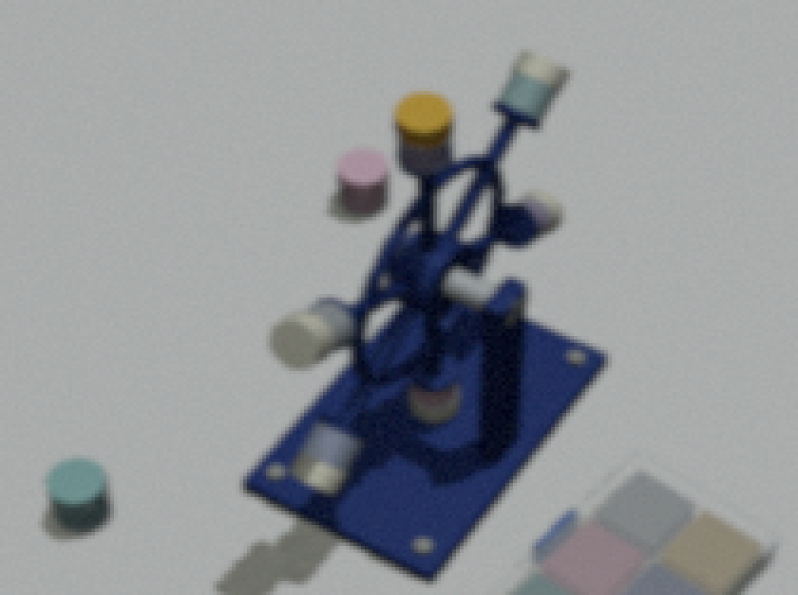

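View pics/t3.png

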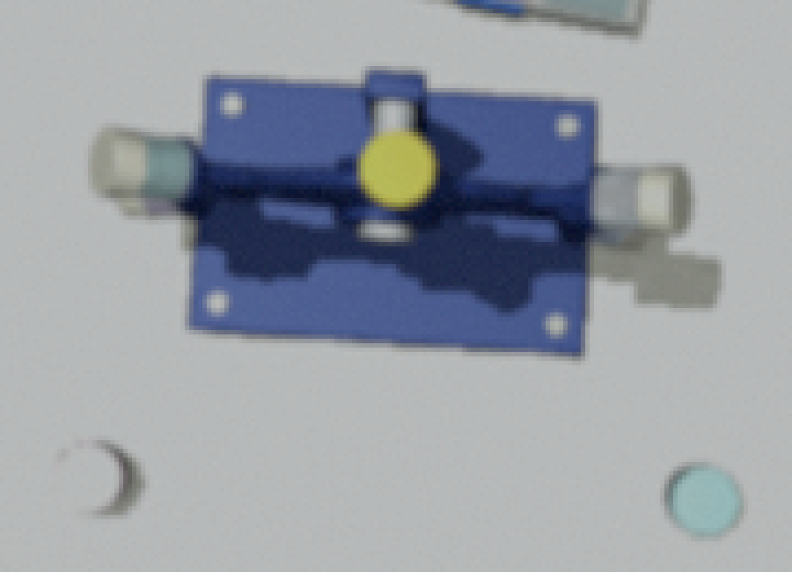

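The gold cap is up: scene crop (425,113), top crop (398,169). Loose pots and box haven't moved. Now I'll measure the residual.

Run:
```python
from h import *
S=manip.camera("scene");T=manip.camera("top")
s=lambda x,y:(190+(x+.5)/3.8-.5,150+(y+.5)/3.5-.5); t=lambda x,y:(225+(x+.5)/4.4-.5,220+(y+.5)/4.4-.5)
loc=lambda p,o:[((p-o)@X).round(4),((p-o)@Y).round(4),p[2].round(4)]
oT=np.mean([onplane(T,t(*p),.012*Z,Z) for p in((207,75),(597,101),(582,356),(190,328))],0)*[1,1,0]
# screws
scT=np.mean([onplane(T,t(*p),.012*Z,Z) for p in((232,104),(568,126),(556,324),(217,302))],0)*[1,1,0]
scS=np.mean([onplane(S,s(*p),.012*Z,Z) for p in((576,357),(276,471))],0)*[1,1,0]
oS=np.mean([onplane(S,s(*p),.012*Z,Z) for p in((608,357),(243,487))],0)*[1,1,0]
print("origins",oT,scT,oS,scS)
for o,k in((scT,"T"),(scS,"S")):
    if k=="T": print("top cap at z=.293",loc(onplane(T,t(398,169),.293*Z,Z),o))
    else: print("scene cap at z=.293",loc(onplane(S,s(425,110),.293*Z,Z),o))
print("axle tip",loc(onplane(T,t(385,232),.158*Z,Z),scT),"shaft",loc(onplane(T,t(395,130),.16*Z,Z),scT))
print("2view cap",two(ray(S,s(425,110)),ray(T,t(398,169))))
for n,A,B in(("teal+60",(541,64),(110,160)),("right-60",(298,341),(672,201))):
    p,g=two(ray(S,s(*A)),ray(T,t(*B)));d=p-(scT+scS)/2-.155*Z
    print(n,loc(p,(scT+scS)/2),g.round(4),np.degrees(np.arctan2(-d@Y,d[2])))
p=[.27,.03,.30]; q=R.from_matrix(np.c_[[1,0,0],[0,0,-1],[0,1,0]]).as_rotvec()
print(manip.camera("wrist")["mount"].round(3).tolist())
for tilt in(0,20,35,50):
  for x in(.2,.3,.38):
    for z in(.3,.4):
      c_,s_=np.cos(np.radians(tilt)),np.sin(np.radians(tilt))
      ax=np.array([c_,0,-s_])
      for yy in(np.array([0,1.,0]),np.array([0,-1.,0])):
        k=manip.solve_ik([x,.03,z],R.from_matrix(np.c_[ax,yy,np.cross(ax,yy)]).as_rotvec())
        if k is not None: print(tilt,x,z,yy[1],np.round(k,2))
```

```text
origins [0.50991154 0.04038944 0.        ] [0.51025569 0.04074502 0.        ] [0.51359141 0.03494176 0.        ] [0.51025363 0.03986861 0.        ]
top cap at z=.293 [np.float64(-0.001), np.float64(-0.0063), np.float64(0.293)]
scene cap at z=.293 [np.float64(0.0012), np.float64(-0.0057), np.float64(0.293)]
axle tip [np.float64(-0.0178), np.float64(0.0001), np.float64(0.158)] shaft [np.float64(0.0273), np.float64(-0.0012), np.float64(0.16)]
2view cap (array([0.50965119, 0.03499213, 0.29129084]), np.float64(0.0016379904469915444))
teal+60 [np.float64(-0.0008), np.float64(0.1132), np.float64(0.2273)] 0.0019 -57.41067777344241
right-60 [np.float64(0.0001), np.float64(-0.1185), np.float64(0.2156)] 0.0004 62.92495773730694
[[-0.001, -0.264, 0.964, -0.121], [1.0, -0.0, 0.001, 0.001], [-0.0, 0.964, 0.264, -0.068], [0.0, 0.0, 0.0, 1.0]]
35 0.3 0.4 1.0 [ 0.24 -0.76  2.51 -0.43  0.49 -1.04]
35 0.3 0.4 -1.0 [ 0.24 -0.76  2.51 -0.43  0.49  2.1 ]
35 0.38 0.4 1.0 [ 0.12 -0.5   2.44 -0.38  0.27 -1.14]
35 0.38 0.4 -1.0 [ 0.12 -0.5   2.44 -0.38  0.27  2.  ]
50 0.3 0.3 1.0 [ 0.15 -0.5   2.55 -0.24  0.41 -1.24]
50 0.3 0.3 -1.0 [ 0.15 -0.5   2.55 -0.24  0.41  1.91]
50 0.3 0.4 1.0 [ 0.15 -0.66  2.37 -0.14  0.75 -1.35]
50 0.3 0.4 -1.0 [ 0.15 -0.66  2.37 -0.14  0.75  1.79]
50 0.38 0.3 1.0 [ 0.09 -0.27  2.45 -0.22  0.27 -1.29]
50 0.38 0.3 -1.0 [ 0.09 -0.27  2.45 -0.22  0.27  1.85]
50 0.38 0.4 1.0 [ 0.09 -0.45  2.29 -0.1   0.6  -1.42]
50 0.38 0.4 -1.0 [ 0.09 -0.45  2.29 -0.1   0.6   1.72]
```

All the estimates agree on q ≈ 2.6° (2.4, 2.6 and 2.9), and the true hub y is about 1.8 mm off the value I used. So I'll push a further 2.6°.

Run:
```python
from h import *
manip.move_to(*pose(5,.045,.25))
print(push(5,-.6,.0255,rate=.02,step=3)); manip.hold(.3); retreat(-.6,.0255)
manip.servo_line(*pose(0,.04,.32),rate=.2)
manip.move_to([.30,-.35,.45],pose(0,0,0)[1])
print(manip.get_time(),manip.get_contact_force().round(1))
for n in("scene","top"):
    c=manip.camera(n); print(n,[b for b in blobs(c["image"],(8,100,60),(30,255,255),6)[2] if 150<b[3][1]<330 and 220<b[3][0]<400])
    b=c["image"][150:320,190:400] if n=="scene" else c["image"][220:350,225:405]
    b=cv2.resize(b,None,fx=3.8 if n=="scene" else 4.4,fy=3.5 if n=="scene" else 4.4,interpolation=3)[:,:,::-1]
    cv2.imwrite(f"pics/{n[0]}4.png",cv2.convertScaleAbs(b,alpha=1.4))
```

```text
[[0.4, 0.1, -0.3], [0.4, 0.6, 0.6]]
34.0833 [-0.1  0.2  0.4]
scene [(564, [296, 175, 14, 12], 135, [302.7, 180.4])]
top [(5, [303, 254, 17, 13], 76, [312.2, 261.0])]
```

View pics/s4.png

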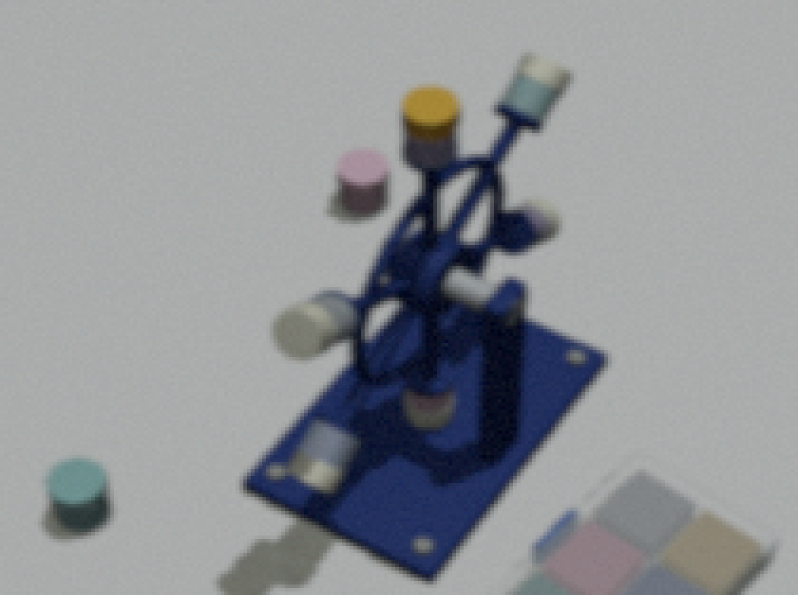

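View pics/t4.png

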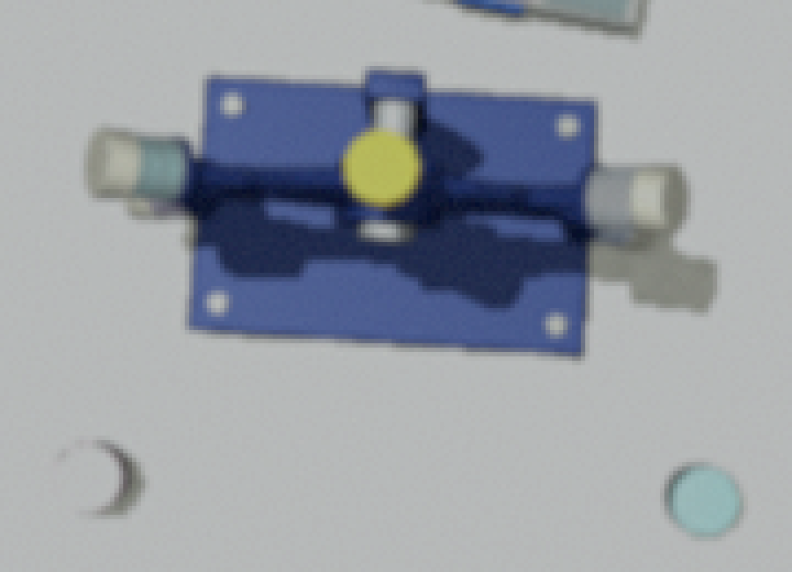

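The gold cap is now at scene crop (431,105) and top crop (381,168), and everything else is unmoved. One last numeric check before handing in.

Run:
```python
from h import *
S=manip.camera("scene");T=manip.camera("top")
s=lambda x,y:(190+(x+.5)/3.8-.5,150+(y+.5)/3.5-.5); t=lambda x,y:(225+(x+.5)/4.4-.5,220+(y+.5)/4.4-.5)
o=np.array([.5103,.0403,0])
for p in(onplane(T,t(381.5,168.5),.293*Z,Z)-[0,.0004,0],onplane(S,s(431,104),.293*Z,Z)+[0,.0004,0],two(ray(S,s(431,104)),ray(T,t(381.5,168.5)))[0]):
    print(p.round(4),"q deg",np.degrees(-(p-o)@Y/.138).round(2))
for A,B in(((543,66),(106,161)),((302,332),(667,200))):
    d=two(ray(S,s(*A)),ray(T,t(*B)))[0]-o-.155*Z; print(np.degrees(np.arctan2(-d@Y,d[2])).round(1))
```

```text
[0.509  0.0404 0.293 ] q deg -0.01
[0.5115 0.0397 0.293 ] q deg 0.21
[0.5097 0.0412 0.2903] q deg -0.36
-59.2
60.5
```

```bash
python3 -c "
from rig import manip
print(manip.get_time(),manip.get_joint_vel().round(4)); print(manip.sign_off())"
```

```text
34.2833 [-0.0041  0.002  -0.0011 -0.0012  0.0015 -0.0006]
the job is handed in; nothing more can be done
None
```

The gold-capped pot points straight up and the job is handed in, at about 34 s on the robot's clock. I saw no signs of trouble.

- **Pushing:** With closed fingertips I pushed three spokes in turn across the top. The first two went through 60° each, and the third brought gold from 23° to just short of the top. A last 2.6° nudge corrected it. I never gripped the wheel, and the contact forces I read stayed around 1 N.
- **Final angle:** The top view gives 0.0°, the scene view +0.2° and triangulating both −0.4°. The neighbouring pots sit at −59.2° and +60.5°, about 0.5 to 0.8° from their ideal positions. That is within the 2 mm camera calibration, so the wheel is upright to within about 1°.
- **Disagreement:** My first estimate of the hub position was about 1.8 mm off in y, judged by the base screws, and the last nudge allowed for it.
- **Surroundings:** In the last pictures, both loose pots and the organiser box are where they started. The arm is parked well clear of the wheel.

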